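# Anchor a telescopic stand and cam-lock its sprung leg at the tape mark

## Robot

A 7-joint arm with a two-finger parallel gripper is mounted at the origin on a cart in front of the work surface, level with it; the furniture and walls round the work are solid. World frame = base frame: x ahead of the robot, y to its left, z up, the work surface at z = 0. Lengths are in mm, angles in rad, forces in N, time in s.
With the tool pointing down it reaches from about 425 to 875 mm from the base axis. Payload 8.4 kg.
Tool frame: the origin (TCP) lies at the very end of the fingers, on their centre line; the grasp point (between the pads) lies 19 mm behind it; z points along the fingers, y is the line along which they close (so a half turn about z gives the same grasp; the last joint's range is limited). The gripper opens to 85 mm and grips with 20 to 120 N. Pads are 22 mm wide; open, the fingers measure 114 mm over their backs; the gripper's body (76 mm by 85 mm) begins 54 mm behind the grasp point. The pads swing forward as they close: fully open they stand 13 mm farther back than shut.
Start: joints at [1.015, 0.333, 0.04, 1.465, -0.013, 1.343, -0.059], TCP at [286.675, -583.335, 206.208] pointing down, gripper open.
Joint ranges: [-2.58, 2.58], [-0.38, 2.09], [-1.3, 1.39], [0.25, 2.4], [-1.5, 4.64], [0.08, 2.09], [-2.65, 2.65]. Speed limits (rad/s): [2.22, 2.22, 2.79, 2.79, 3.14, 3.14, 3.14].

## Interface

Orientations are given as a unit quaternion [w, x, y, z].
In Python, from cell import manip, vision gives the robot as it stands.
- The arm moves only by the shell command python3 -m handwheel 'ROWS' [FORCE]. ROWS is JSON, a list that holds one entry, the list of rows, each a list of 5 numbers: the shift along the tool's x, y, z each as a share of 400 mm, from -1 to 1, then the turn about the tool's z as a share of 0.5 rad, from -1 to 1, then the opening, from 0 (shut) to 1 (fully open). In form: [[[tx, ty, tz, yaw, jaw], ...]]. A call has 1 to 10 rows; each row is the pose to reach, as a shift and turn from the pose commanded when the call began, along the tool's axes at that moment; what a row does not reach only later rows make up. A row lasts 1/8 s, in which the tool goes at most 62.5 mm and 10.7 degrees, less where a joint would pass 70% of its speed; a pose out of reach is approached as far as the arm can. A call with a number of a shift or a turn outside -1 to 1 is refused whole. A call with a gripper value outside its range is refused whole. The fingers move at their own pace and stop on an object; FORCE is the grip in N (left out, the last holds). Time passes only in rows, so rows that repeat a pose let the fingers close. It gives the time, the measured TCP pose, the force, the opening and the grip force at its end, in the units of the state.
- manip.get_obs(): the state, without advancing time (a new reading comes with each control period).
- vision.get_image(name): name is "side" or "top"; returns a dict with "pixels" (420x560x3 uint8, red, green, blue), "z_map" (420x560 float32, mm along the optical axis (not along the pixel's ray), 0 where there is no reading), "mtx" (3x3 intrinsics, pixels), "k1" (the pictures are not rectified: a ray, as slopes to the right and down, at radius r is drawn at 1 + k1 r^2 times it, then the intrinsics apply), "extrinsics" (4x4, takes a point from camera to world coordinates). Camera axes: x right, y down, z forward; pixel columns grow to the right and rows downward; lengths in mm; the calibration is good to about 2 mm. A picture is of the moment at which its call begins.
- manip.sign_off(): hands the job in; it is judged then, once.
The state is a dict: "time": time; "joint_positions": joint angles; "joint_velocities": joint speeds; "joint_efforts": joint torques, N m; "position": TCP position; "tcp_rot": TCP orientation; "ft_force": force on the tool from outside, world axes, zero at the start; "ft_torque": the same for the moment, N m; "opening": finger opening in mm; "grip_force": force on a finger pad.
Only numpy, scipy, OpenCV 4.12 (cv2) and the standard library are available. Lean on these libraries where they do the work, as an engineer would, in place of code of your own. Each camera call takes 0.05 s, during which the arm holds its last target. There are 200 camera calls.

## Task

Set up the telescopic phone stand on the worktop: press the suction lever on its base down until it snaps down and stays, so that the stand cannot twist. Then grip the sprung leg, push it down until the lower edge of the black tape band is level with the rim of the collar, and without letting go of the leg slide the cam lever round to its closed stop with the side of a finger, keeping the leg at its mark. Finish still gripping the leg at the mark, and leave the other things on the worktop where they are.

Things in the scene. Friction and masses are not known exactly. Their poses are not given: they have to be found in the camera images.
- stand: Telescopic stand, fixed on the worktop. Grey round suction base 114 mm across, 30 mm high; upright aluminium tube 31 mm across; on it a grey clamp collar 41 mm across (ears and cross bolt reach 33 mm from the axis on the stand's +x side) under a cam ring 45 mm across. Origin: centre of the underside, on the upright axis; z up. From above, the suction lever points along its -y.
- rim (a point): Centre of the collar's rim (the flat top of the cam ring, out of which the leg comes), on the stand's axis, 125 mm above the worktop. Axes as the stand's.
- base_lever (a joint): Suction lever of the base, rad: 0 = raised 40 degrees above level (start), 0.7 = pressed down level, its stop. Sprung: pressing it at the pad takes up to about 9 N; past about 0.52 it snaps down by itself and a detent holds it there.
- base_lever_pad (a point): Centre of the top face of the ribbed thumb pad (34 wide, 26 mm long) that ends the grey suction lever, 72 mm from the lever's level pivot, which is 40 mm from the stand's axis and 30 mm above the worktop. Raised, the pad is about 81 mm above the worktop and 91 mm from the axis; pressed down, 36 mm and 112 mm. Only air under the pad.
- leg: Upright round aluminium leg, 22 mm across, grey end cap no wider; a 6 mm stud stands 7 mm above the cap. Origin: centre of the cap's top face, on the axis; at the start 72 mm above the rim. Slides down up to 50 mm against an inner spring (5 N at the start, 7 N at 40 mm; let go, it rises unless the cam lever is closed). Turns freely about its own axis, also with a gripper that holds it.
- mark_edge (a point): The length mark: lower edge of a black tape band, 5 mm high, wound flat round the leg (point on the leg's axis; moves with the leg). At the start 22 to 40 mm above the rim, different each time; the tape passes freely into the collar. The leg is at its mark when this point is level with the rim.
- cam_lever (a joint): Cam ring with thumb lever on the collar, rad: 0 = open (start), 1.0 = closed, its stop (a lug on the collar); grows anticlockwise from above, about the leg's axis. Sprung over centre: it takes up to 0.17 N m (some 10 N at a finger beside the leg); past about 0.8 it snaps to the stop and stays; before that it swings back open if let go. Closed, it clamps the leg.
- cam_fin (a point): Middle of the top edge of the cam lever's upright fin, 30.5 mm from the axis, 28 mm above the rim. Lever open: 130 degrees anticlockwise from the stand's +x; closed: 57 more. The fin is a radial plate 7 mm thick, 16 to 45 mm from the axis, from the rim to 28 mm above; a low tail reaches 61 mm. Fingers that hold the leg, tips 2 to 20 mm above the rim, push it by turning about the leg.
- tape_roll: bystander: roll of black tape lying by the stand, 58 mm across, 19 mm high; leave it
- torch: bystander: black torch lying on the left, 114 mm long, 37 mm wide; leave it
- notebook: bystander: kraft notebook lying on the right, 210 x 152 x 13 mm; leave it
- remote: bystander: black remote control lying at the back left, 192 x 48 x 19 mm; leave it
- peg: bystander: wooden clothes peg lying at the front left, 72 x 15 x 12 mm; leave it

How it is judged:
By the outcome, as a careful person would: the job done as asked, in the order asked, and still so for the second after the job is handed in, while the arm keeps its last pose, push and grip.
It also fails if it takes over 53 s, if anything falls off the work surface, if the arm or the gripper's body presses on something with over 40 N, if the wrist force passes 120 N, or if a joint passes its speed limit or range.

## Working session

There is one attempt and no reset: what is moved stays moved. The work goes in short steps, Python scripts to look and compute and a shell command to move; the robot and the scene stay as the last step left them, time stands still between calls to the robot, and variables do not carry over. Pictures are saved under pics/ and viewed, at most 10 in all, crops included, and the job is handed in when it is done.

```bash
ls; mkdir -p pics
cat > h.py <<'E'
import numpy as np, cv2
from cell import manip, vision
def shot(name):
    d=vision.get_image(name); return d
def save(d,fn,box=None,scale=1):
    im=cv2.cvtColor(d["pixels"],cv2.COLOR_RGB2BGR)
    if box: im=im[box[1]:box[3],box[0]:box[2]]
    cv2.imwrite(fn,cv2.resize(im,None,fx=scale,fy=scale,interpolation=cv2.INTER_CUBIC))
def ray(d,u,v):
    K=np.array(d["mtx"]);k1=d["k1"]
    p=cv2.undistortPoints(np.array([[[u,v]]],float),K,np.array([k1,0,0,0,0.]))[0,0]
    T=np.array(d["extrinsics"]); return T[:3,3],T[:3,:3]@np.array([p[0],p[1],1])
def onz(d,u,v,z):
    o,r=ray(d,u,v); return o+r*(z-o[2])/r[2]
def dep(d,u,v):
    o,r=ray(d,u,v); return o+r*d["z_map"][int(round(v)),int(round(u))]
def cloud(d):
    H,W=d["z_map"].shape;vv,uu=np.mgrid[:H,:W]
    p=cv2.undistortPoints(np.stack([uu,vv],-1).reshape(-1,1,2).astype(float),np.array(d["mtx"]),np.array([d["k1"],0,0,0,0.]))[:,0]
    z=d["z_map"].reshape(-1,1); T=np.array(d["extrinsics"])
    P=np.c_[p*z,z]@T[:3,:3].T+T[:3,3]; P[z[:,0]==0]=np.nan
    return P.reshape(H,W,3)
def proj(d,P):
    T=np.linalg.inv(np.array(d["extrinsics"]));q=T[:3,:3]@np.array(P,float)+T[:3,3]
    r,_=cv2.projectPoints(q.reshape(1,1,3),np.zeros(3),np.zeros(3),np.array(d["mtx"]),np.array([d["k1"],0,0,0,0.]));return r[0,0]
E
python3 - <<'E'
from h import *
print(manip.get_obs())
for n in("top","side"):
    d=shot(n);save(d,f"pics/{n}0.png",scale=1.4);print(n,d["mtx"],d["k1"],d["extrinsics"])
    np.savez(f"{n}0.npz",**d)
E
```

```text
pics
{'time': 0.0, 'joint_positions': array([ 1.01478293,  0.33393767,  0.03989185,  1.46626517, -0.01338482,
        1.34330367, -0.0585028 ]), 'joint_velocities': array([ 0.00023314,  0.00065733,  0.00093954, -0.00064307,  0.00087586,
       -0.00101096,  0.00079159]), 'joint_efforts': array([ 6.09250092e-04, -6.58544469e+01,  1.36584185e+00, -4.05566311e+01,
        1.68720534e-02,  1.24373517e-02, -6.09549693e-05]), 'position': array([ 286.44650566, -582.92701476,  205.30724117]), 'tcp_rot': array([-7.84849450e-04,  9.74031866e-01,  2.26409464e-01, -2.50915424e-04]), 'ft_force': array([-0.96975739,  0.40876574,  0.3928712 ]), 'ft_torque': array([-0.02075242,  0.01184959, -0.01108334]), 'grip_force': 0.0, 'opening': 85.26530886336681}
top [[487.98314578   0.         285.68406872]
 [  0.         487.98314578 207.632801  ]
 [  0.           0.           1.        ]] -0.1698775080855083 [[-5.62179980e-03 -9.87990069e-01  1.54415086e-01  3.03771576e+02]
 [-9.99881937e-01  3.34549970e-03 -1.49973403e-02  1.43940880e+02]
 [ 1.43006277e-02 -1.54481167e-01 -9.87892231e-01  1.41939654e+03]
 [ 0.00000000e+00  0.00000000e+00  0.00000000e+00  1.00000000e+00]]
side [[491.07524874   0.         281.60912398]
 [  0.         491.07524874 209.65474421]
 [  0.           0.           1.        ]] -0.10713222876494802 [[-9.35622296e-01 -1.20573190e-01  3.31772551e-01  8.17238482e+01]
 [-3.52997043e-01  3.14240503e-01 -8.81275209e-01  1.28322933e+03]
 [ 2.00178933e-03 -9.41655464e-01 -3.36572400e-01  5.73613702e+02]
 [ 0.00000000e+00  0.00000000e+00  0.00000000e+00  1.00000000e+00]]
```

View pics/top0.png

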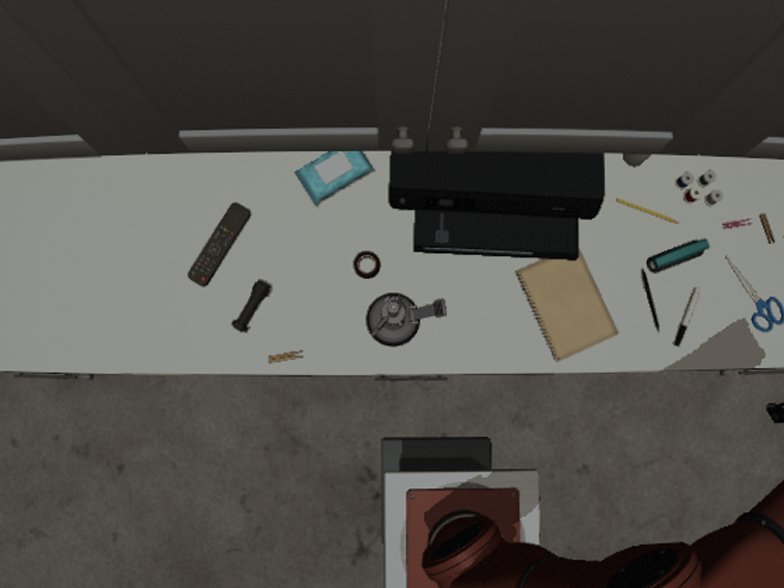

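View pics/side0.png

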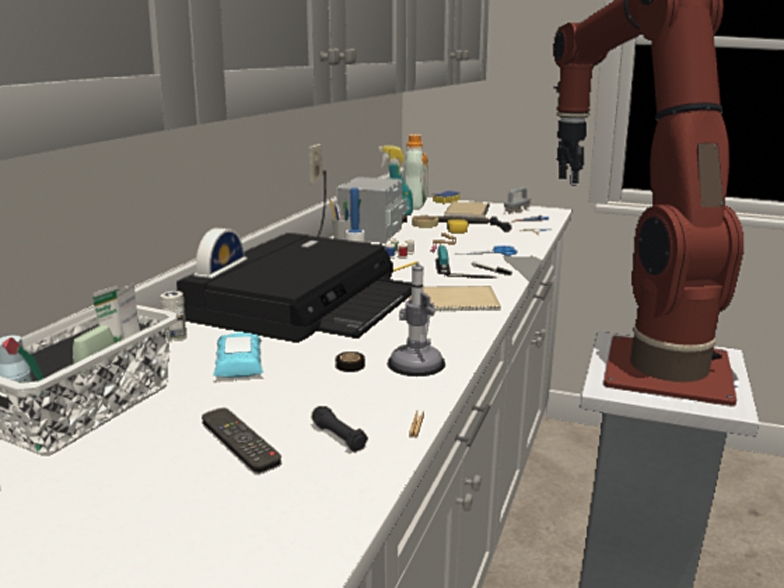

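The top view shows the stand's base at about (392,319) with the lever pad at (439,308); tape roll at (367,264), torch at (252,305), notebook at (567,305). The side view shows the stand at (417,345), its leg top at (418,268).

Run:
```python
from h import *
t=dict(np.load("top0.npz"));s=dict(np.load("side0.npz"))
t["k1"]=float(t["k1"]);s["k1"]=float(s["k1"])
a=cv2.resize(cv2.cvtColor(t["pixels"][195:260,245:335],cv2.COLOR_RGB2BGR),None,fx=6,fy=6,interpolation=cv2.INTER_CUBIC)
b=cv2.resize(cv2.cvtColor(s["pixels"][180:275,265:330],cv2.COLOR_RGB2BGR),None,fx=6,fy=6,interpolation=cv2.INTER_CUBIC)
cv2.imwrite("pics/ct.png",cv2.convertScaleAbs(a,alpha=1.8));cv2.imwrite("pics/cs.png",b)
for d,n in((t,"top"),(s,"side")):
    P=cloud(d); c=dep(t,280,228)
    m=(np.hypot(P[...,0]-c[0],P[...,1]-c[1])<150)&(P[...,2]>4)
    Q=P[m]; print(n,len(Q))
    for lo,hi in((20,28),(28,34),(34,60),(60,80),(80,100),(100,121),(121,130),(130,158),(158,185),(185,200),(200,210)):
        k=Q[(Q[:,2]>lo)&(Q[:,2]<hi)]
        if len(k): print(lo,hi,len(k),k.mean(0).round(1),k.min(0).round(1),k.max(0).round(1))
```

```text
top 1617
20 28 324 [468.7 147.2  24. ] [419.6  90.7  20. ] [595.3 214.9  28. ]
28 34 152 [459.4 131.8  30.5] [418.9  88.   28. ] [502.6 176.7  34. ]
34 60 141 [467.4 100.8  44.4] [443.7  69.   34.1] [489.6 168.   59.7]
60 80 80 [476.9  58.3  71. ] [461.5  45.2  60.2] [495.7  72.2  80. ]
80 100 68 [477.1  50.1  85.3] [446.1  34.3  80.1] [494.7 153.2  98.4]
100 121 48 [476.8 139.1 112.3] [439.4 118.2 101.8] [499.3 158.5 121. ]
121 130 128 [458.8 141.1 124.8] [421.6 118.3 121. ] [486.5 179.8 129.7]
130 158 55 [442.2 158.4 145.3] [421.1 129.3 130.1] [461.3 179.6 157.7]
158 185 9 [457.3 139.3 174.1] [455.6 129.5 162.7] [461.4 147.6 184.2]
185 200 57 [465.8 138.8 195.4] [455.3 129.7 185.7] [476.5 147.5 200. ]
200 210 4 [466.4 139.3 201.9] [457.6 137.4 200. ] [472.7 140.  203.8]
side 1679
20 28 202 [464.3 166.6  24.2] [419.4 104.4  20. ] [594.1 226.9  27.9]
28 34 144 [460.9 154.3  30.2] [430.1  90.7  28. ] [501.8 185.8  34. ]
34 60 188 [463.1 145.6  46.1] [443.5  68.5  34.2] [488.8 172.1  59.7]
60 80 90 [463.9 142.9  69.7] [451.9  58.8  60.2] [479.4 161.4  79.9]
80 100 102 [466.4 152.3  91.7] [447.2  39.1  80.1] [498.  165.1  99.7]
100 121 133 [469.6 155.9 109.5] [440.8 127.5 100.1] [499.9 166.7 120.7]
121 130 92 [459.7 159.3 125.4] [422.3 128.5 121. ] [488.8 184.3 129.9]
130 158 145 [452.6 160.1 143.1] [421.2 141.2 130. ] [475.3 186.8 157.4]
158 185 79 [464.8 149.6 171.4] [456.  140.2 158.1] [475.8 156.2 184.1]
185 200 54 [465.4 147.6 192.9] [456.  132.2 185.2] [476.5 155.6 199.4]
200 210 7 [467.1 142.7 202.6] [464.9 138.4 200.2] [468.5 145.9 205.7]
```

View pics/ct.png

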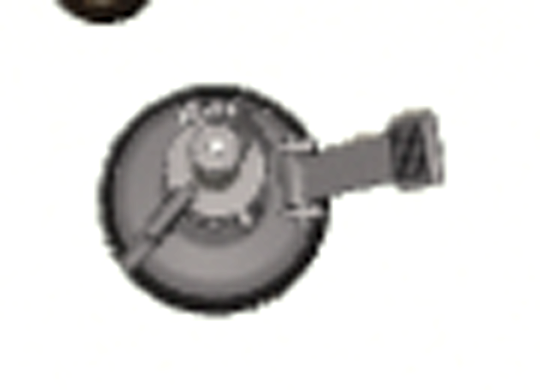

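View pics/cs.png

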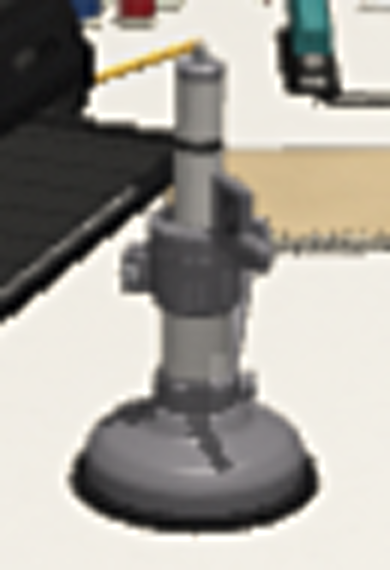

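The crops show the leg cap at top-view pixel ≈(280.7,220), fin pointing to lower-left (tail end ≈(267,238.7)) and pad ≈(314,220); in the side view the tape band is at ≈(298,204) with the rim below at ≈(297,218).

Run:
```python
from h import *
t=dict(np.load("top0.npz"));s=dict(np.load("side0.npz"))
t["k1"]=float(t["k1"]);s["k1"]=float(s["k1"])
# base ellipse in top
g=cv2.cvtColor(t["pixels"],cv2.COLOR_RGB2GRAY)
m=(g<g[240:250,300:320].mean()*0.75).astype(np.uint8); 
n,l,st,ce=cv2.connectedComponentsWithStats(m); i=l[235,281]; print(st[i],g[245,310])
c=max(cv2.findContours((l==i).astype(np.uint8),0,1)[0],key=len)[:,0].astype(float)
c=c[c[:,0]<296] ; e=cv2.fitEllipse(c.astype(np.float32)); print("ellipse",e)
for z in(0,5,10): print(z,onz(t,*e[0],z).round(1))
# scanline through side
G=cv2.cvtColor(s["pixels"],cv2.COLOR_RGB2GRAY)
for r in range(186,222,2): print(r,G[r,284:316])
print("col", [(r,int(G[r,296]),int(G[r,298]),int(G[r,300]),) for r in range(184,232)])
print(s["z_map"][190:222:3,298])
print("cap");print(g[210:232,270:292])
zs=cloud(t)[210:232,270:292,2].round(0);print(np.nan_to_num(zs).astype(int))
```

```text
[ 261  209   58   39 1397] 146
ellipse ((280.2989196777344, 227.84912109375), (37.9021110534668, 38.63691329956055), 97.46171569824219)
0 [465.8 138.5   0. ]
5 [465.2 138.5   5. ]
10 [464.7 138.5  10. ]
186 [236 236 237 238 238 237 237 237 237 237 239 240 228 220 211 235 238 235
 235 235 235 235 235 235 235 239 206  78  15  26  63  69]
188 [234 235 236 237 238 238 229 226 197 184 161 131 132  93 108 173 238 240
 238 235 235 235 234 235 235 240 251 109  20  24  65  74]
190 [233 228 217 190 141 142 146 160 225 236 151 142 138 116 111 129 135 150
 194 236 237 235 235 235 235 239 249 125  33  17  23  66]
192 [139 140 220 232 229 239 239 238 241 247 118  65  80  93  99 106  92  79
 159 239 238 236 235 235 235 237 244 198  76  18  20  49]
194 [238 237 236 236 235 235 235 235 239 246 135 103 115 125 135 140 134 131
 179 239 238 236 235 235 235 236 240 247 114  24  21  54]
196 [235 235 235 235 235 235 235 235 239 245 135 106 119 135 142 145 138 133
 180 237 237 236 236 236 236 236 237 240 239 236 239 241]
198 [240 240 239 238 236 236 236 236 240 245 139 107 119 136 141 145 138 136
 211 238 2
[... 6044 characters left out ...]
6 176 171 157 125 128 122 122
  123  23  29  24]
 [ 34  23  30 126 127 121 124 126 139 148 152 158 146 131 121 127 123 123
  124  33  26  26]
 [ 28  32  31 126 130 155 153 124 124 125 131 129 121 124 125 120 122 121
   34  33  25  25]
 [ 31  31  33  34 149 152 153 125 124 122 125 129 126 120 125 127 119 127
   34  33  29  20]
 [ 27  27  33 150 152 151 153 124 123 121 121 119 124 121 125 122 123  39
   31  32  28   0]
 [ 23  32 150 151 152 148 125 123 127 127 129 129 122 123 129 123  49   0
   32  28  27  25]
 [ 29 150 152 153 152 125  91 125 123 122 127 124 121 126 122 120 118  31
   28  28  33  25]
 [153 153 155 149 134  41  45  55  58  97 118  96  90  54 118 119 126  32
   28  31  34  25]]
```

Run:
```python
from h import *
t=dict(np.load("top0.npz"));s=dict(np.load("side0.npz"))
t["k1"]=float(t["k1"]);s["k1"]=float(s["k1"])
print("cap top",onz(t,280.6,219.0,197),"rim",onz(t,280.6,223.3,125))
# side plane of axis: intersection of ray through (297.8,r) with line from top
C=onz(t,280.6,219.0,197)
for r in(196,200,208,214):
    o,d=ray(s,297.8,r); n=np.cross(d,[0,0,1]); n/=np.linalg.norm(n)
    print(r,"side offset of top axis from side plane",(C-o)@n, n.round(3))
A=np.array([466.,139.,0])
def zfront(r,R,A=A,u=297.8):
    o,d=ray(s,u,r); h=(o-A)[:2]; h/=np.linalg.norm(h); p=A[:2]+h*R
    tt=((p-o[:2])@d[:2])/(d[:2]@d[:2]); return (o+tt*d)[2]
for nm,r,R in(("stud top",185.8,0),("cap front top",191.5,11),("tape top",203.23,11),("tape bot",205.21,11),("leg meets rim",217.3,11),("rim front",219.4,22.5)):print(nm,zfront(r,R))
P=onz(t,314.2,220,81);print("pad",P, "dir",np.degrees(np.arctan2(*(P-A)[1::-1])),np.hypot(*(P-A)[:2]))
Q=cloud(t); M=(Q[...,2]>76)&(Q[...,2]<95)&(Q[...,1]<75)&(Q[...,1]>20)&(abs(Q[...,0]-470)<40);print("pad cloud",Q[M].mean(0),M.sum())
M=(Q[...,2]>140)&(Q[...,2]<157)&(np.hypot(Q[...,0]-466,Q[...,1]-139)>17)&(np.hypot(Q[...,0]-466,Q[...,1]-139)<70);f=Q[M].mean(0);print("fin",f,M.sum(),np.hypot(*(f-A)[:2]),np.degrees(np.arctan2(*(f-A)[1::-1])))
Q2=cloud(s);M=(Q2[...,2]>130)&(Q2[...,2]<157)&(np.hypot(Q2[...,0]-466,Q2[...,1]-139)>24)&(np.hypot(Q2[...,0]-466,Q2[...,1]-139)<70);print("fin side",Q2[M].mean(0))
print(np.c_[np.hypot(Q[210:245,255:292,0]-466,Q[210:245,255:292,1]-139).max()])
k=(Q[...,2]>15)&(Q[...,2]<23)&(abs(Q[...,0]-545)<60)&(abs(Q[...,1]-160)<60)
from collections import Counter
K=(Q[...,2]>60)&(np.abs(Q[...,0]-600)<200)&(np.abs(Q[...,1]-0)<300)
for x in range(480,800,40): 
  kk=K&(abs(Q[...,0]-x)<20)&(Q[...,1]<110); print(x,np.nanmax(Q[kk][:,2],initial=0).round(),np.nanmax(Q[kk][:,1],initial=-999).round()) if kk.any() else 0
from scipy.spatial.transform import Rotation as Ro
o=manip.get_obs();q=o["tcp_rot"];print(Ro.from_quat([q[1],q[2],q[3],q[0]]).as_matrix().round(4))
```

```text
cap top [465.81839604 138.39255819 197.        ] rim [463.7746903  138.11338597 125.        ]
196 side offset of top axis from side plane 2.1236148220753535 [-0.948 -0.32   0.   ]
200 side offset of top axis from side plane 1.9826020640699653 [-0.948 -0.32   0.   ]
208 side offset of top axis from side plane 1.6963565541317962 [-0.948 -0.319  0.   ]
214 side offset of top axis from side plane 1.4779081804822454 [-0.948 -0.319  0.   ]
stud top 207.51673734349203
cap front top 195.66597093436212
tape top 164.0302265662645
tape bot 158.6380903914952
leg meets rim 125.37553990034553
rim front 123.90344688053722
pad [478.03774876  44.83174547  81.        ] dir -82.71525499568955 94.9345435390573
pad cloud [478.19431701  45.20855436  82.77210082] 88
fin [442.61308594 159.77728316 151.26186409] 29 31.283274203633205 138.38163466885104
fin side [439.74645975 169.89140078 141.33184818]
[[nan]]
480 91.0 72.0
640 877.0 110.0
680 894.0 110.0
720 514.0 108.0
760 512.0 108.0
[[ 8.975e-01  4.411e-01 -8.000e-04]
 [ 4.411e-01 -8.975e-01  1.300e-03]
 [-1.000e-04 -1.500e-03 -1.000e+00]]
```

Axis ≈ (466,139), yaw ≈ 7.4°, mark ≈ 33.5 mm above the rim. This agrees with the sizes given (rim, cap and pad heights all match). Next is the move to the suction-lever pad with the fingers shut.

```bash
python3 -m handwheel '[[[0.14,-0.15,0,0,0],[0.28,-0.3,0,0,0],[0.42,-0.45,0,0,0],[0.56,-0.595,0,0,0],[0.56,-0.595,0,0,0],[0.56,-0.595,0,0,0]]]' 40; python3 -m handwheel '[[[0.14,-0.15,0,0,0],[0.28,-0.3,0,0,0],[0.42,-0.45,0,0,0],[0.56,-0.595,0,0,0],[0.56,-0.595,0,0,0],[0.56,-0.595,0,0,0],[0.56,-0.595,0,0,0]]]'
```

```text
time: 0.85
position: [384.0, -267.0, 206.3]
tcp_rot: [-0.0, 0.973, 0.229, 0.0]
ft_force: [0.8, 0.1, 0.1]
opening: -0.1
grip_force: 0.0
time: 1.72
position: [478.9, 41.2, 205.9]
tcp_rot: [-0.0, 0.974, 0.227, -0.0]
ft_force: [0.3, -0.5, 0.9]
opening: 0.0
grip_force: 0.0
```

```bash
python3 -m handwheel '[[[0,0,0.1,0,0],[0,0,0.2,0,0],[0,0,0.26,0,0],[0,0,0.3,0,0],[0,0,0.32,0,0],[-0.001,0.004,0.34,0,0],[-0.002,0.008,0.36,0,0],[-0.002,0.008,0.36,0,0]]]'; python3 -m handwheel '[[[-0.001,0.002,0.01,0,0],[-0.002,0.005,0.02,0,0],[-0.003,0.008,0.03,0,0],[-0.004,0.011,0.04,0,0],[-0.004,0.011,0.04,0,0]]]'
```

```text
time: 2.72
position: [480.3, 37.3, 62.8]
tcp_rot: [0.001, 0.974, 0.226, 0.001]
ft_force: [-2.8, -1.6, 9.3]
opening: -0.1
grip_force: 4.7
time: 3.35
position: [481.7, 32.0, 47.2]
tcp_rot: [0.001, 0.974, 0.226, 0.001]
ft_force: [1.1, -5.1, 6.6]
opening: 0.0
grip_force: 3.3
```

```bash
python3 -m handwheel '[[[0,0,0.01,0,0],[0,0,0.018,0,0],[0,0,0.025,0,0],[0,0,0.028,0,0],[0,0,0.03,0,0],[0,0,0.03,0,0]]]'
```

```text
time: 4.1
position: [479.9, 33.7, 34.1]
tcp_rot: [-0.0, 0.974, 0.227, -0.0]
ft_force: [-1.0, -0.7, 0.9]
opening: -0.3
grip_force: 0.5
```

```bash
python3 -m handwheel '[[[0,0,-0.12,0,0],[0,0,-0.25,0,0],[0,0,-0.4,0,1],[0,0,-0.52,0,1],[0.03,-0.1,-0.52,0.3,1],[0.06,-0.2,-0.52,0.6,1],[0.085,-0.2515,-0.52,0.9,1],[0.085,-0.2515,-0.52,1,1],[0.085,-0.2515,-0.52,1,1]]]'
python3 - <<'E'
from h import *
d=shot("side");save(d,"pics/s1.png",(240,130,350,280),4);o=manip.get_obs();print(o["position"],o["tcp_rot"],o["opening"],o["joint_positions"].round(2))
t=shot("top");Q=cloud(t);M=(Q[...,1]<50)&(Q[...,1]>5)&(abs(Q[...,0]-481)<25)&(Q[...,2]>20);print(M.sum(),Q[M].mean(0),Q[M].max(0),Q[M].min(0))
E
```

```text
time: 5.22
position: [465.8, 139.0, 241.9]
tcp_rot: [0.0, 1.0, -0.021, -0.0]
ft_force: [-1.6, -0.5, 0.2]
opening: 85.4
grip_force: 0.0
[465.8901748  138.72435385 241.95183955] [ 4.84507537e-05  9.99779367e-01 -2.10023322e-02 -3.41727351e-04] 85.67344224800503 [ 0.3   0.02 -0.68  1.77  0.01  1.36 -1.99]<stdin>:3: RuntimeWarning: Mean of empty slice.
  ret = um.true_divide(
Traceback (most recent call last):
ValueError: zero-size array to reduction operation maximum which has no identity
```

View pics/s1.png

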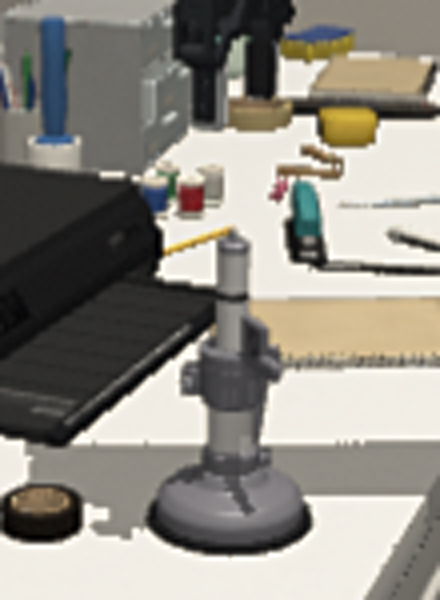

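The side view shows the open gripper above and behind the leg, with the tape band at ≈(232,297) in the crop; the lever is hidden behind the tube there. I'll check the lever state numerically.

Run:
```python
from h import *
d=shot("side");t=shot("top");s0=dict(np.load("side0.npz"));t0=dict(np.load("top0.npz"))
for P in((478,48.8,81),(480.6,28,36),(471.2,99.3,30)): print(P,proj(d,P).round(1),proj(t,P).round(1))
a=cloud(d);b=cloud(s0)if 0 else None
M=(a[...,0]>440)&(a[...,0]<510)&(a[...,1]<95)&(a[...,1]>10)&(a[...,2]>22)&(a[...,2]<100);print("side cloud",M.sum(),a[M].round(0)[:15])
df=np.abs(d["pixels"].astype(int)-s0["pixels"]).sum(2);dz=d["z_map"]-s0["z_map"]
v,u=np.where((df>60));k=(u>285)&(u<325)&(v>180)&(v<270);print("changed",list(zip(u[k],v[k]))[:40],k.sum())
print(t["z_map"][205:245:4,275:330:5].astype(int))
```

```text
(478, 48.8, 81) [304.3 219.6] [312.8 220. ]
(480.6, 28, 36) [305.4 231.7] [318.9 221.1]
(471.2, 99.3, 30) [300.6 243.3] [294.  224.7]
side cloud 32 [[467.  41.  88.]
 [467.  39.  84.]
 [465.  45.  83.]
 [471.  63.  71.]
 [469.  61.  71.]
 [470.  66.  69.]
 [467.  65.  69.]
 [470.  68.  67.]
 [468.  64.  66.]
 [469.  69.  64.]
 [467.  66.  64.]
 [467.  75.  64.]
 [466.  68.  62.]
 [469.  69.  58.]
 [469.  77.  58.]]
changed [(np.int64(295), np.int64(189)), (np.int64(296), np.int64(189)), (np.int64(300), np.int64(189)), (np.int64(294), np.int64(190)), (np.int64(309), np.int64(217)), (np.int64(309), np.int64(218)), (np.int64(309), np.int64(219)), (np.int64(286), np.int64(220)), (np.int64(287), np.int64(220)), (np.int64(288), np.int64(220)), (np.int64(286), np.int64(221)), (np.int64(305), np.int64(225)), (np.int64(306), np.int64(225)), (np.int64(305), np.int64(226)), (np.int64(306), np.int64(226)), (np.int64(305), np.int64(227)), (np.int64(306), np.int64(227)), (np.int64(305), np.int64(228)), (np.int64(306), np.int64(228)), (np.int64(305), np.int64(229)), (np.int64(305), np.int64(230)), 
[... 382 characters left out ...]
, (np.int64(304), np.int64(235)), (np.int64(303), np.int64(236)), (np.int64(304), np.int64(236)), (np.int64(303), np.int64(237)), (np.int64(304), np.int64(237)), (np.int64(303), np.int64(238)), (np.int64(304), np.int64(238))] 277
[[749 747 744 745 741 742 741 745 747 747 749]
 [744 748 746 741 739 742 739 745 748 750 750]
 [739 745 741 740 738 739 736 742 742 751 755]
 [742 746 741 739 736 735 735 736 740 744 755]
 [739 746 739 736 735 732 734 733 736 740 748]
 [742 745 739 737 735 729 730 729 734 737 742]
 [747 746 739 736 732 730 727 728 729 733 738]
 [748 746 739 734 730 728 726 726 726 730 732]
 [753 747 736 733 728 725 724 724 723 726 729]
 [763 745 737 733 727 723 725 724 721 722 725]]
```

```bash
python3 -m handwheel '[[[0,-0.12,0,0,1],[0,-0.25,0,0,1],[0,-0.4,0,0,1],[0,-0.55,0,0,1],[0,-0.55,0,0,1],[0,-0.55,0,0,1]]]'
python3 - <<'E'
from h import *
d=shot("side");t=shot("top");s0=dict(np.load("side0.npz"));t0=dict(np.load("top0.npz"))
for x in(s0,t0):x["k1"]=float(x["k1"])
for n,i in(("s0",s0),("s",d),("t0",t0),("t",t)):
    a=cloud(i)
    for lo,hi in((10,30),(30,50),(50,70),(70,85)):
        M=(a[...,0]>440)&(a[...,0]<520)&(a[...,1]<hi)&(a[...,1]>lo)&(a[...,2]>15)&(a[...,2]<120);print(n,lo,hi,M.sum(),np.median(a[M],0).round(0) if M.any() else "",a[M].min(0).round(0) if M.any() else"",a[M].max(0).round() if M.any() else "")
im=cv2.cvtColor(t["pixels"],cv2.COLOR_RGB2BGR)[170:270,220:360];cv2.imwrite("pics/t1.png",cv2.convertScaleAbs(cv2.resize(im,None,fx=5,fy=5,interpolation=cv2.INTER_CUBIC),alpha=1.8))
E
```

```text
time: 6.18
position: [475.8, 358.2, 241.8]
tcp_rot: [0.0, 1.0, -0.021, -0.0]
ft_force: [0.4, 0.1, 0.3]
opening: 85.5
grip_force: 0.0
s0 10 30 0   
s0 30 50 3 [467.  41.  86.] [466.  39.  81.] [467.  43.  88.]
s0 50 70 11 [469.  66.  64.] [466.  59.  58.] [472.  70.  70.]
s0 70 85 8 [467.  78.  55.] [466.  75.  50.] [469.  83.  59.]
s 10 30 0   
s 30 50 3 [466.  43.  85.] [465.  40.  84.] [467.  46.  87.]
s 50 70 6 [469.  62.  68.] [468.  60.  61.] [471.  69.  71.]
s 70 85 15 [467.  76.  56.] [465.  70.  46.] [471.  85.  69.]
t0 10 30 0   
t0 30 50 66 [477.  43.  85.] [462.  34.  75.] [495.  48.  91.]
t0 50 70 77 [477.  58.  71.] [462.  50.  54.] [496.  69.  82.]
t0 70 85 40 [474.  77.  54.] [463.  72.  40.] [485.  83.  65.]
t 10 30 0   
t 30 50 66 [477.  43.  85.] [462.  34.  73.] [495.  49.  91.]
t 50 70 77 [477.  59.  71.] [462.  50.  57.] [495.  70.  82.]
t 70 85 40 [474.  77.  55.] [463.  72.  44.] [485.  83.  64.]
```

View pics/t1.png

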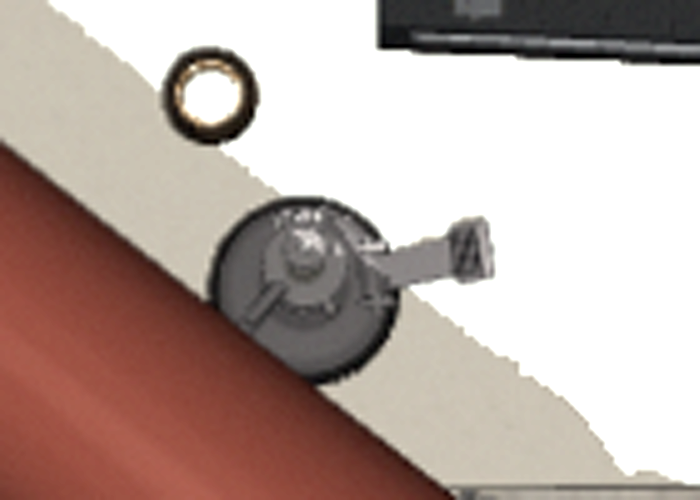

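The top view shows the lever pad still raised at ≈(470,250) in the crop, exactly as at the start, so the press didn't hold. I'll repeat it in smaller steps and watch the force.

```bash
python3 -m handwheel '[[[0.01,0.15,0,0,0],[0.02,0.3,0,0,0],[0.03,0.45,0,0,0],[0.04,0.6,0,0,0],[0.04,0.75,0,0,0],[0.04,0.7875,0.1,0,0],[0.04,0.7875,0.22,0,0],[0.04,0.7875,0.33,0,0],[0.04,0.7875,0.37,0,0],[0.04,0.7875,0.37,0,0]]]'
python3 -m handwheel '[[[0,0.003,0.02,0,0],[0,0.008,0.04,0,0],[0.001,0.014,0.06,0,0],[0.001,0.014,0.06,0,0]]]'
python3 -m handwheel '[[[0,0.004,0.02,0,0],[0.001,0.008,0.04,0,0],[0.001,0.008,0.04,0,0]]]'
python3 -m handwheel '[[[0,0.002,0.01,0,0],[0.001,0.004,0.0175,0,0],[0.001,0.004,0.0175,0,0]]]'
```

```text
time: 7.52
position: [477.8, 42.5, 94.4]
tcp_rot: [0.0, 1.0, -0.022, -0.0]
ft_force: [-0.6, 0.3, 0.2]
opening: 0.0
grip_force: 0.0
time: 8.02
position: [477.8, 37.4, 69.7]
tcp_rot: [-0.0, 1.0, -0.022, -0.001]
ft_force: [-0.3, -0.3, 0.6]
opening: -0.1
grip_force: 0.0
time: 8.4
position: [480.3, 31.7, 55.1]
tcp_rot: [0.001, 1.0, -0.023, 0.002]
ft_force: [1.1, -9.3, 13.6]
opening: -0.1
grip_force: 7.0
time: 8.78
position: [480.2, 31.5, 47.8]
tcp_rot: [0.001, 1.0, -0.022, 0.001]
ft_force: [1.1, -5.9, 6.4]
opening: -0.2
grip_force: 3.4
```

Run:
```python
from h import *
for n in("side","top"):
    a=cloud(shot(n));M=(a[...,0]>440)&(a[...,0]<530)&(a[...,1]<92)&(a[...,1]>5)&(a[...,2]>15)&(a[...,2]<130)
    P=a[M];print(n,len(P));print(P[np.argsort(P[:,1])].round(0).astype(int)[::max(1,len(P)//60)].tolist())
```

```text
side 122
[[469, 9, 122], [471, 10, 125], [470, 14, 129], [471, 20, 119], [471, 21, 126], [472, 24, 81], [468, 26, 67], [472, 27, 106], [472, 28, 119], [472, 28, 122], [471, 29, 86], [467, 29, 71], [470, 31, 99], [471, 31, 129], [472, 33, 90], [472, 34, 97], [475, 35, 97], [469, 36, 128], [474, 38, 110], [474, 38, 107], [471, 38, 110], [476, 40, 110], [471, 40, 126], [470, 42, 115], [473, 42, 102], [471, 43, 58], [469, 44, 118], [477, 45, 64], [480, 46, 111], [477, 46, 112], [471, 47, 122], [467, 48, 63], [471, 48, 128], [475, 49, 59], [463, 50, 64], [466, 51, 61], [471, 53, 64], [471, 53, 58], [473, 55, 56], [469, 58, 54], [469, 59, 58], [470, 60, 126], [481, 61, 128], [472, 62, 124], [481, 63, 126], [475, 63, 121], [471, 64, 56], [481, 64, 123], [470, 64, 53], [470, 66, 51], [474, 66, 125], [476, 68, 122], [468, 70, 50], [471, 71, 50], [466, 77, 47], [468, 81, 48], [467, 83, 46], [464, 83, 44], [469, 85, 47], [466, 87, 45], [467, 90, 43]]
top 114
[[464, 38, 60], [464, 41, 60], [466, 41, 62], [470, 44, 57], [467, 44, 60], [463, 44, 65], [472, 47, 61], [469, 47, 62], [475, 50, 60], [4
[... 874 characters left out ...]
, 77, 47], [466, 77, 47], [464, 80, 37], [475, 80, 41], [477, 80, 44], [469, 80, 44], [466, 80, 44], [471, 80, 45], [480, 80, 48], [482, 80, 49], [484, 82, 39], [478, 82, 38], [480, 82, 42], [469, 83, 41], [463, 83, 40], [472, 83, 44], [466, 83, 43], [474, 83, 47], [475, 85, 38], [483, 85, 41], [472, 85, 40], [478, 85, 41], [469, 85, 41], [463, 85, 40], [466, 85, 41], [480, 86, 48], [476, 88, 34], [456, 88, 30], [459, 88, 32], [481, 88, 38], [464, 88, 36], [483, 88, 42], [478, 88, 42], [466, 88, 44], [471, 88, 46], [468, 88, 47], [454, 90, 20], [462, 91, 26], [481, 91, 36], [473, 91, 34], [483, 91, 41], [464, 91, 37], [475, 91, 40], [455, 91, 36], [478, 91, 41], [466, 91, 42], [469, 91, 43]]
```

The cloud shows the lever only partly down (about 25°), with the finger just beyond the pad's outer end, so it slipped off. I'll back up and press nearer the pad's centre, following its arc.

```bash
python3 -m handwheel '[[[0,0,-0.07,0,0],[0,0,-0.14,0,0],[0,0,-0.14,0,0],[0,-0.05,-0.14,0,0],[0,-0.05,-0.14,0,0],[0,-0.05,-0.11,0,0],[0,-0.05,-0.095,0,0],[0,-0.05,-0.095,0,0]]]'
python3 -m handwheel '[[[0,0.008,0.015,0,0],[0,0.016,0.03,0,0],[0.001,0.024,0.045,0,0],[0.001,0.03,0.06,0,0],[0.001,0.03,0.06,0,0]]]'
python3 - <<'E'
from h import *
a=cloud(shot("top"));M=(a[...,0]>440)&(a[...,0]<530)&(a[...,1]<92)&(a[...,1]>5)&(a[...,2]>15)&(a[...,2]<130)
P=a[M];print(P[np.argsort(P[:,1])].round(0).astype(int)[::max(1,len(P)//30)].tolist())
E
```

```text
time: 9.88
position: [479.0, 52.3, 84.2]
tcp_rot: [-0.0, 1.0, -0.022, -0.001]
ft_force: [0.7, 0.6, -0.3]
opening: 0.5
grip_force: 0.0
time: 10.5
position: [480.1, 39.7, 61.5]
tcp_rot: [0.0, 1.0, -0.022, 0.0]
ft_force: [-1.8, -2.4, 10.9]
opening: 0.1
grip_force: 5.0
[[463, 45, 68], [468, 50, 72], [468, 53, 71], [474, 56, 69], [466, 58, 62], [474, 59, 68], [472, 61, 63], [477, 61, 68], [474, 64, 66], [478, 66, 57], [472, 67, 61], [473, 69, 56], [478, 69, 61], [468, 72, 52], [475, 72, 61], [482, 74, 52], [479, 75, 54], [473, 75, 55], [482, 77, 54], [468, 77, 53], [468, 80, 47], [479, 80, 52], [474, 83, 46], [469, 83, 46], [465, 83, 48], [483, 85, 46], [463, 86, 45], [471, 86, 49], [480, 88, 42], [469, 88, 41], [477, 88, 48], [462, 91, 29], [467, 91, 37], [478, 91, 41], [464, 91, 40]]
```

Run:
```python
from h import *
d=shot("side");t=shot("top")
def crop(d,b,s,al):
    im=cv2.cvtColor(d["pixels"],cv2.COLOR_RGB2BGR)[b[1]:b[3],b[0]:b[2]];return cv2.convertScaleAbs(cv2.resize(im,None,fx=s,fy=s,interpolation=cv2.INTER_CUBIC),alpha=al)
a=crop(d,(275,185,335,260),8,1);b=crop(t,(285,195,335,245),6,1.8)
c=np.zeros((600,790,3),np.uint8);c[:a.shape[0],:a.shape[1]]=a;c[:b.shape[0],485:485+b.shape[1]]=b
cv2.imwrite("pics/p1.png",c);o=manip.get_obs()["position"];print(o,proj(d,o),proj(t,o))
```

```text
[480.1596717   39.98044176  61.87390283] [304.41898491 224.78903308] [315.42190489 220.12485807]
```

View pics/p1.png

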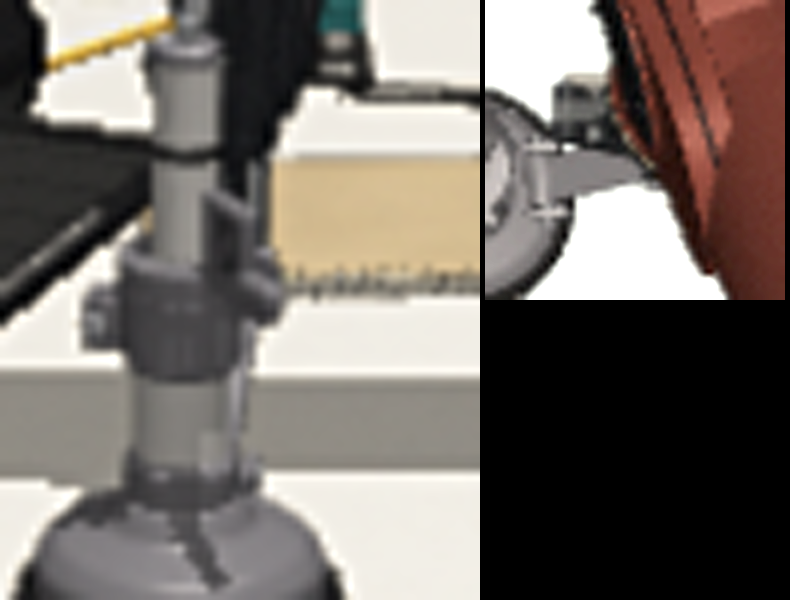

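The picture shows the gripper behind the leg (dark shape at x≈230–310 in the left crop). In the right crop the arm covers the pad and only the lever's root is visible. I'll measure the lever's angle by line fit.

Run:
```python
from h import *
t0=dict(np.load("top0.npz"));t0["k1"]=float(t0["k1"])
t=shot("top")
for n,d in(("t0",t0),("now",t)):
    a=cloud(d)
    for ylo,yhi in((64,70),(70,76),(76,82),(82,88),(88,94)):
        M=(a[...,0]>471)&(a[...,0]<481)&(a[...,1]<yhi)&(a[...,1]>ylo)&(a[...,2]<130);print(n,ylo,yhi,np.sort(a[M][:,2].round(0).astype(int)))
    # lever edges, per column
    g=cv2.cvtColor(d["pixels"],cv2.COLOR_RGB2GRAY)
    for c in range(296,312,3):print(c,g[212:236,c])
```

```text
t0 64 70 [-2 56 56 60 61 61 61 64 64 67 68]
t0 70 76 [52 54 59 59 60 61 64]
t0 76 82 [50 51 51 53 55 55]
t0 82 88 [46 47 49 49 54 54 55]
t0 88 94 [37 39 39 39 40 43 45 45 46 47 49 49]
296 [146 146 146 140 135  86  86 101  47  61  63  66  64  64  65  64  57  66
 101  55  59  42  29  29]
299 [146 146 146 146 146 147 146  99  63  65  65  65  65  64  66  51  23  18
  48  44  68  97 130 136]
302 [146 146 145 145 146 146 112  68  64  64  64  64  66  66  61 130 145 145
 146 146 145 146 146 146]
305 [146 146 146 146 146 103  71  67  65  64  64  64  64  63  86 140 146 146
 145 146 145 146 146 146]
308 [146 146 146 146 146  81  62  64  65  65  65  67  65  72 139 146 146 146
 146 146 145 145 146 146]
311 [146 145  90  58  40  36  33  45  47  38  39  28  28  55  99 142 146 146
 145 145 146 146 146 147]
now 64 70 [59 60 61 64 65 66 67]
now 70 76 [56 56 57 59 59]
now 76 82 [47 48 52 53 55 57]
now 82 88 [43 44 45 46 46 47 49 53]
now 88 94 [38 39 39 39 40 42 44 46 47 48 48 49]
296 [ 84  86  85  51  29  22  42 106  51  67  72  74  74  74  74  71  60  72
 111  61  66  48  34  32]
299 [ 58  59  58  40  32  29  18 122  79  71  72  73  74  74  73  57  24  23
  54  46  76 107 144 150]
302 [ 54  58  57  34  63  69  47  24  69  73  74  75  73  74  69 109 155 160
 161 160 160 160 161 160]
305 [ 40  32  19  16  13  16  21  14  42  71  72  73  72  71  93 154 160 160
 160 160 161 160 160 160]
308 [ 25  16  23  30  42  68  57  23  24  57  72  74  73  80 153 159 160 160
 160 161 160 160 160 161]
311 [ 15  20   6   4   7   5  15  28  31  59  30  42  39  89 128 157 160 160
 160 161 160 160 160 160]
```

Run:
```python
from h import *
s=dict(np.load("side0.npz"));s["k1"]=float(s["k1"])
for z in(242,255,265,275):
    print(z,[proj(s,(466-.042*k,139-k,z)).round(1) for k in(50,42,-42,-50)])
d=shot("side")
a=cloud(d);M=(a[...,1]<75)&(a[...,1]>5)&(abs(a[...,0]-480)<30)&(a[...,2]>72)&(a[...,2]<200);P=a[M]
v,u=np.where(M)
for r in range(190,226,2):
    k=v==r
    if k.any():print(r,u[k].min(),u[k].max(),P[k].mean(0).round(0))
```

```text
242 [array([305.7, 168.2]), array([304.6, 168.9]), array([292.6, 177. ]), array([291.4, 177.8])]
255 [array([305.8, 163.4]), array([304.7, 164.1]), array([292.7, 171.9]), array([291.5, 172.7])]
265 [array([305.8, 159.7]), array([304.8, 160.4]), array([292.7, 167.9]), array([291.5, 168.7])]
275 [array([305.9, 156. ]), array([304.8, 156.6]), array([292.8, 164. ]), array([291.5, 164.7])]
190 302 312 [471.  51. 170.]
192 304 311 [469.  53. 165.]
194 303 312 [471.  44. 156.]
196 304 312 [471.  41. 150.]
198 304 311 [471.  44. 145.]
200 304 309 [471.  54. 142.]
202 304 309 [471.  55. 136.]
204 302 308 [472.  63. 133.]
206 302 308 [476.  50. 122.]
208 303 308 [475.  48. 116.]
210 306 308 [472.  43. 109.]
212 307 308 [472.  38. 101.]
214 307 308 [471.  41.  96.]
218 309 309 [468.  38.  84.]
```

The fingertips appear about 20 mm higher than the reported TCP, both in the images and by contact. So the earlier presses stopped short of the snap, and I need to go lower.

```bash
python3 -m handwheel '[[[0,-0.006,0.01,0,0],[0,-0.004,0.02,0,0],[0,0.002,0.034,0,0],[0,0.008,0.047,0,0],[0,0.013,0.062,0,0],[0,0.018,0.077,0,0],[0,0.018,0.077,0,0]]]'
python3 -m handwheel '[[[0,0.003,0.015,0,0],[0,0.005,0.025,0,0],[0,0.005,0.032,0,0],[0,0.005,0.036,0,0],[0,0.005,0.036,0,0]]]'
python3 - <<'E'
from h import *
a=cloud(shot("top"))
for ylo,yhi in((64,70),(70,76),(76,82),(82,88),(88,94)):
        M=(a[...,0]>471)&(a[...,0]<481)&(a[...,1]<yhi)&(a[...,1]>ylo)&(a[...,2]<130);print(ylo,yhi,np.sort(a[M][:,2].round(0).astype(int)))
E
```

```text
time: 11.62
position: [478.2, 33.5, 29.5]
tcp_rot: [-0.0, 1.0, -0.022, -0.001]
ft_force: [0.5, 0.7, 1.2]
opening: -0.0
grip_force: 0.1
time: 12.25
position: [479.1, 31.7, 16.0]
tcp_rot: [-0.0, 1.0, -0.022, -0.0]
ft_force: [-0.3, -0.0, 0.4]
opening: -0.2
grip_force: 0.0
64 70 [ 31  32  34  35 113 116 118 121]
70 76 [ 32  33  34  35  35  36 125 127 127 129 129 130]
76 82 [ 30  32  32  33  36  39 114 128 129]
82 88 [ 32  32  33  35  36  37  37  40 129]
88 94 [ 33  34  34  35  35  38  38  39 127 129 129]
```

The lever now lies level along its length (z≈33) with no force on the tool, so it has snapped down. Next I go above the leg, fingers open, and measure the true fingertip height.

```bash
python3 -m handwheel '[[[0,0,-0.12,0,0],[0,0,-0.25,0,0],[0,0,-0.4,0,0],[0,0,-0.54,0,1],[-0.02,-0.12,-0.54,0.2,1],[-0.044,-0.2665,-0.54,0.44,1],[-0.044,-0.2665,-0.54,0.44,1],[-0.044,-0.2665,-0.54,0.44,1]]]'
python3 - <<'E'
from h import *
d=shot("side");o=manip.get_obs();print(o["position"],o["tcp_rot"],o["opening"],o["joint_positions"].round(2))
im=cv2.cvtColor(d["pixels"],cv2.COLOR_RGB2BGR)[120:265,255:340];cv2.imwrite("pics/p2.png",cv2.resize(im,None,fx=4,fy=4,interpolation=cv2.INTER_CUBIC))
a=cloud(d);x,y,z=o["position"]
for nm,sg in(("+y finger",1),("-y finger",-1)):
    P=a[(abs(a[...,0]-466)<40)&((a[...,1]-139)*sg>25)&((a[...,1]-139)*sg<75)&(a[...,2]>215)&(a[...,2]<310)]
    print(nm,len(P),np.sort(P[:,2])[:12].round(0),P.mean(0).round(0))
M=(a[...,0]>440)&(a[...,0]<510)&(a[...,1]<95)&(a[...,1]>10)&(a[...,2]>22)&(a[...,2]<100);print("lever",a[M].max(0),M.sum())
for z in(240,250,260,270):print(z,[proj(d,(466+k*.26,139+k*.966,z)).round(1) for k in(50,-50)])
E
```

```text
time: 13.3
position: [466.1, 138.7, 232.1]
tcp_rot: [0.0, 0.991, -0.131, 0.0]
ft_force: [0.7, 0.3, 0.9]
opening: 85.0
grip_force: 0.0
[466.28775844 137.97054885 231.9417611 ] [ 2.10345471e-04  9.91334099e-01 -1.31364601e-01 -3.53260248e-05] 85.04077482320979 [ 0.38  0.03 -0.76  1.78  0.02  1.34 -2.22]
+y finger 143 [271. 272. 273. 273. 274. 274. 274. 274. 274. 275. 275. 276.] [478. 190. 292.]
-y finger 130 [272. 272. 273. 273. 274. 274. 274. 274. 274. 274. 275. 275.] [456.  97. 291.]
lever [483.83771907  93.64648146  39.12718653] 54
240 [array([287.5, 178. ]), array([309.4, 169.5])]
250 [array([287.5, 174. ]), array([309.5, 165.8])]
260 [array([287.5, 170.1]), array([309.6, 162.1])]
270 [array([287.6, 166.1]), array([309.6, 158.3])]
```

View pics/p2.png

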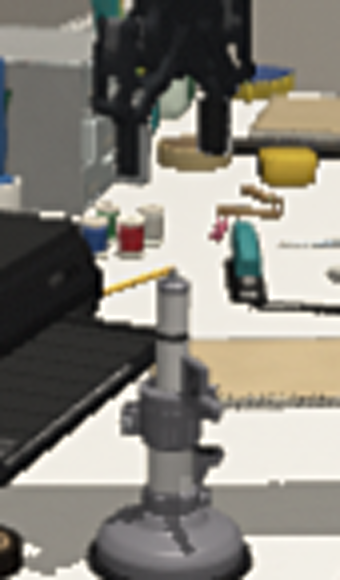

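The picture shows both open fingertips at ≈(130,180) and (213,155) in the crop, i.e. z≈271, 39 mm above the reported TCP. The pressed lever pad stands out at ≈(208,455). I'll descend with that offset and grip.

```bash
python3 -m handwheel '[[[0,0,0.06,0,1],[0,0,0.12,0,1],[0,0,0.18,0,1],[0,0,0.221,0,1],[0,0,0.221,0,1]]]'
python3 -m handwheel '[[[0,0,0,0,0.2],[0,0,0,0,0.2],[0,0,0,0,0.2],[0,0,0,0,0.1],[0,0,0,0,0],[0,0,0,0,0],[0,0,0,0,0],[0,0,0,0,0]]]' 60
python3 - <<'E'
from h import *
d=shot("side");o=manip.get_obs();print(o["position"],o["opening"],o["ft_torque"])
im=cv2.cvtColor(d["pixels"],cv2.COLOR_RGB2BGR)[170:250,270:330];cv2.imwrite("pics/p3.png",cv2.resize(im,None,fx=7,fy=7,interpolation=cv2.INTER_CUBIC))
G=cv2.cvtColor(d["pixels"],cv2.COLOR_RGB2GRAY)
for r in range(184,222): print(r,G[r,288:310])
E
```

```text
time: 13.98
position: [465.7, 138.0, 142.7]
tcp_rot: [0.0, 0.991, -0.132, -0.001]
ft_force: [-0.6, -0.3, 0.4]
opening: 85.1
grip_force: 0.0
time: 14.98
position: [466.7, 140.1, 144.4]
tcp_rot: [-0.001, 0.991, -0.131, 0.001]
ft_force: [-0.3, 4.8, 4.2]
opening: 20.6
grip_force: 58.7
[466.73201874 140.0336585  144.34859832] 20.10618657787458 [ 1.09534481 -0.18271376 -0.00147833]
184 [ 23  26  24  24  26  30  30  25  23  23  23  25  26  26  24  24  22  68
 180 241 238 239]
185 [ 21  22  18  21  27  29  26  24  28  27  21  24  24  24  26  55  74 179
 241 240 237 238]
186 [104  99  41  16  24  25  27  25  27  22  23  23  22  21  20  35  92 196
 242 238 236 239]
187 [244 248 112  24  15  23  23  22  24  28  38  34  23  21  17  23  94 197
 238 236 236 241]
188 [247 254 131  37  18  24  21  22  42  78  65  39  26  20  17  22 106 238
 241 236 235 240]
189 [232 219 112  36  22  25  23  25  61  99  79  49  54  38  20  19 107 245
 240 236 235 239]
190 [145 150  78  26  21  25  25  24  64 100  79  61  71  72  42  31 107 244
 240 236 235 239]
191 [130 227 124  39  23  25  23  22  65 100  79  73  83
[... 2188 characters left out ...]
6  40  43  46  68
  83 157 193 192]
215 [104 182 166 112  74  65 101 118 132 144 148 148  91  55  45  46  49  70
  84 158 194 192]
216 [246 188 102  67  64  68 100 119 131 143 147 148  91  57  46  45  46  71
  82 134 161 146]
217 [251 175  82  65  72  75  88 119 124 139 136 141  88  56  48  35  43  71
  75  78  99 153]
218 [250 175  77  73 113 124 125 131 130 134 131 100  66  53  43  31  43  74
  79  69  80 153]
219 [253 175  77  59  77  85  97 103 114 117 120 109  71  53  52  47  61  99
 120 108  85 117]
220 [140  97  56  56  63  67  73  77  82  81  87  88  71  57  54  54  61  85
 109 120 129 125]
221 [ 68  66  54  61  63  66  69  72  73  74  76  79  70  63  56  54  56  63
  73  95 124 130]
```

View pics/p3.png

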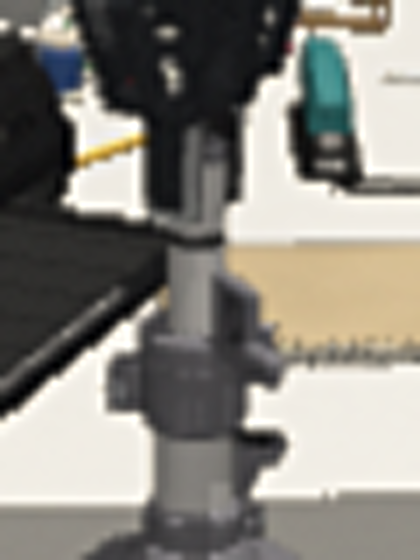

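The picture shows the leg gripped, fingertips at crop row ≈215–230 just above the tape band (row ≈238). The band hasn't moved from its start position. Next I relieve the lateral offset and push down about 31 mm.

```bash
python3 -m handwheel '[[[-0.001,-0.0045,0,0,0],[-0.001,-0.0045,0.015,0,0],[-0.001,-0.0045,0.03,0,0],[-0.001,-0.0045,0.045,0,0],[-0.001,-0.0045,0.06,0,0],[-0.001,-0.0045,0.0775,0,0],[-0.001,-0.0045,0.0775,0,0],[-0.001,-0.0045,0.0775,0,0]]]' 70
cat > m.py <<'E'
from h import *
d=shot("side");o=manip.get_obs();print(o["position"],o["opening"],o["ft_force"],o["ft_torque"])
G=cv2.cvtColor(d["pixels"],cv2.COLOR_RGB2GRAY)
for r in range(206,224): print(r,G[r,286:310])
E
python3 m.py
```

```text
time: 16.02
position: [466.7, 140.1, 113.0]
tcp_rot: [0.0, 0.991, -0.132, 0.0]
ft_force: [1.1, -0.9, 5.4]
opening: 20.1
grip_force: 69.0
[466.7017332  140.07606098 113.02607996] 20.140058375252497 [ 0.15703229 -2.65244791  5.01231647] [-0.18222232 -0.22963595  0.01080601]
206 [ 48  47  45  51  84  42  24  24  20  28  83  96  67 125 129 118  51  47
 103 186 192 189 187 186]
207 [ 48  46  46  51  82  40  25  25  22  28  83  95  66 126 128 116  51  53
 133 191 193 191 190 189]
208 [ 42  44  44  38  43  26  23  28  24  28  81  95  67 127 125 120  71  61
 138 190 192 189 189 189]
209 [ 45  38  31  27  33  22  25  24  23  27  81  96  83 127  99 108 115 113
 134 186 193 189 188 187]
210 [ 44  33  22  38 100  49  24  22  18  25  82 103  90 128  85  70  95 114
 133 160 188 191 189 187]
211 [ 83  60  28  56 165 105  63  45  31  38  95 105  94 128  85  56  56  76
 105 126 156 186 190 188]
212 [ 93  50  24  21  84 142 109  98  98  96 103  99  81 125  86  55  38  44
  64  85 103 159 188 190]
213 [ 55  27  12  20 105 234 155 117 107 107 107 111 124 137  90  58  37  36
  46  69  82 155 190 191]
214
[... 276 characters left out ...]
 45
  45  70  81 133 160 146]
217 [230 251 251 176  84  66  70  72  81 100 106 113 114 117  78  57  47  35
  43  71  76  79  99 153]
218 [249 247 250 175  78  59  70  70  74  80  88 128 133  99  65  53  44  32
  43  74  80  69  80 153]
219 [247 249 253 176  79  56  63  68  86  91 104 118 123 110  72  53  51  46
  61  99 120 108  84 118]
220 [179 142 141  97  57  58  62  67  74  78  82  82  87  88  72  58  54  53
  62  85 109 119 129 125]
221 [101  66  68  65  56  61  65  68  69  73  74  74  76  78  70  62  55  55
  56  62  73  94 124 129]
222 [72 69 78 82 55 61 66 69 68 74 77 77 79 80 71 68 65 58 54 54 55 62 87 94]
223 [66 68 73 76 52 56 62 64 66 76 87 78 87 89 76 69 67 61 53 48 48 50 66 79]
```

```bash
cat > m2.py <<'E'
from h import *
acc=[]
for i in range(3):
    d=shot("side");acc.append(cv2.cvtColor(d["pixels"],cv2.COLOR_RGB2GRAY).astype(float))
G=np.mean(acc,0);o=manip.get_obs();print(o["position"].round(2),o["ft_force"].round(1))
for r in range(212,222): print(r,G[r,290:302].round(0).astype(int))
E
python3 m2.py
for i in 1 2 3; do :; done
python3 -m handwheel '[[[0,0,0.0025,0,0],[0,0,0.005,0,0],[0,0,0.005,0,0]]]' | grep -E "posi|ft"; python3 m2.py
python3 -m handwheel '[[[0,0,0.002,0,0],[0,0,0.0035,0,0],[0,0,0.0035,0,0]]]'| grep -E "posi|ft"; python3 m2.py
python3 -m handwheel '[[[0,0,0.002,0,0],[0,0,0.005,0,0],[0,0,0.005,0,0]]]'| grep -E "posi|ft"; python3 m2.py
```

```text
[466.73 140.09 113.08] [ 1.5 -1.6  4.7]
212 [ 55 143 109  99  97  96 103  99  81 125  87  55]
213 [106 236 154 117 106 108 107 108 124 137  89  58]
214 [230 205 120  75  68  94 123 132 137 138  89  58]
215 [165 113  76  54  33  38  55  69  70  63  52  53]
216 [102  68  68  69  70  48  43  35  32  35  42  52]
217 [ 83  66  70  72  82  99 107 113 114 118  79  57]
218 [ 77  60  69  70  74  80  88 128 133  99  65  53]
219 [ 78  57  63  69  85  92 104 118 121 111  71  54]
220 [57 57 63 68 74 78 83 81 87 88 71 57]
221 [56 61 65 68 70 73 75 74 77 79 70 62]
position: [466.7, 140.1, 111.1]
ft_force: [1.6, -1.2, 7.4]
[466.7  140.08 111.08] [ 0.9 -2.3  5.8]
212 [ 63  98  83  73  50  59 100 105  98 128  84  55]
213 [ 92 166 123 101  98  99 104  99  96 128  84  56]
214 [232 188 114  75  99 112 116 128 129 133  85  57]
215 [168 112  77  56  57  93 104 112 113 110  78  57]
216 [102  69  68  56  30  42  43  45  45  48  49  53]
217 [83 65 71 71 73 71 37 38 41 52 46 53]
218 [ 77  60  70  71  75  75  75 121 126  86  58  54]
219 [ 78  56  64  70  86  92 105 121 124 113  73  56]
220 [57 57 63 68 75 79 83
[... 564 characters left out ...]
 112  73  55]
220 [57 57 63 67 75 79 83 82 87 88 71 57]
221 [55 62 65 67 70 72 75 74 77 78 71 62]
position: [466.7, 140.1, 107.6]
ft_force: [1.6, -1.9, 5.7]
[466.69 140.04 107.67] [ 1.4 -1.2  6.1]
212 [ 89  46  28  21  18  30 100 107  89 127  84  55]
213 [122  88  76  51  32  37  98 106  88 127  84  56]
214 [235 137 100  98  98  96 104  99  95 127  84  56]
215 [169  95  76  82 101 109 116 105 126 134  84  56]
216 [103  68  68  61  59  93 123 127 135 145  91  58]
217 [84 66 71 68 53 48 59 65 69 71 53 52]
218 [ 77  60  70  71  70  66  72 117 122  80  55  53]
219 [ 78  56  64  68  86  93 105 119 123 111  73  55]
220 [58 58 63 65 75 79 83 82 87 89 72 56]
221 [56 61 65 68 70 73 75 75 77 78 70 61]
```

Visible tape height starts shrinking at a measured z of about 110.3, so that is the mark. I'll come back up to it and then begin turning the fingers anticlockwise.

```bash
python3 -m handwheel '[[[0,0,-0.004,0,0],[0,0,-0.0066,0,0],[0,0,-0.0066,0,0],[0,0,-0.0066,0,0]]]' | grep -E "posi|ft"; python3 m2.py | sed -n '1p;5,8p'
python3 -m handwheel '[[[0,0,0,-0.2,0],[0,0,0,-0.4,0],[0,0,0,-0.4,0]]]'; python3 -m handwheel '[[[0,0,0,-0.2,0],[0,0,0,-0.4,0],[0,0,0,-0.6,0],[0,0,0,-0.6,0]]]'
```

```text
position: [466.7, 140.1, 110.4]
ft_force: [-0.0, -1.9, 6.0]
[466.73 140.05 110.39] [-0.5 -2.   6.6]
215 [168 111  78  59  58  95 125 131 137 134  84  57]
216 [102  69  68  56  28  39  56  60  60  61  51  53]
217 [84 66 71 71 54 31 26 34 37 30 41 53]
218 [ 77  59  70  71  71  68  75 121 126  83  58  54]
time: 18.82
position: [466.8, 140.4, 110.4]
tcp_rot: [0.0, 1.0, -0.031, 0.0]
ft_force: [1.2, 0.9, 6.2]
opening: 19.9
grip_force: 69.0
time: 19.32
position: [466.8, 140.9, 110.4]
tcp_rot: [-0.0, 0.993, 0.119, 0.001]
ft_force: [0.9, 1.3, 5.5]
opening: 20.4
grip_force: 70.0
```

```bash
python3 -m handwheel '[[[0,0,0,-0.2,0],[0,0,0,-0.4,0],[0,0,0,-0.5,0],[0,0,0,-0.5,0]]]'|grep -E "pos|ft|rot"
cat > m3.py <<'E'
from h import *
o=manip.get_obs();q=o["tcp_rot"];print(o["position"].round(1),o["ft_force"].round(1),o["ft_torque"].round(2),"finger line deg",90+2*np.degrees(np.arctan2(q[2],q[1])),o["joint_positions"].round(2))
a=cloud(shot("top"));r=np.hypot(a[...,0]-466.5,a[...,1]-139.5);M=(r>30)&(r<63)&(a[...,2]>122)&(a[...,2]<158)&(a[...,0]<470);P=a[M]
print("fin top",len(P),P.mean(0).round(0) if len(P) else "",np.degrees(np.arctan2(P[:,1]-139.5,P[:,0]-466.5)).mean() if len(P) else "")
a=cloud(shot("side"));r=np.hypot(a[...,0]-466.5,a[...,1]-139.5);M=(r>28)&(r<63)&(a[...,2]>124)&(a[...,2]<136);P=a[M]
A=np.degrees(np.arctan2(P[:,1]-139.5,P[:,0]-466.5))%360
print("side tail angles",np.sort(A).round(0),r[M].max() if len(P) else"")
E
python3 m3.py
```

```text
position: [466.6, 141.2, 110.5]
tcp_rot: [-0.0, 0.97, 0.241, 0.0]
ft_force: [1.0, 2.5, 6.1]
[466.6 141.2 110.5] [1.  2.5 6.1] [ 0.52 -0.15 -0.09] finger line deg 117.93819028974309 [ 0.41  0.16 -0.85  1.94  0.13  1.1  -1.57]
fin top 12 [413. 155. 131.] 163.32893300446656
side tail angles [148. 149. 149. 151. 151. 151. 152. 152. 152. 152. 152. 153. 153. 154.
 154. 154. 154. 154. 154. 154. 154. 154. 155. 155. 155. 156. 156. 156.
 156. 156. 157. 157. 157. 157. 157. 157. 157. 158. 158. 158. 158. 158.
 159. 159. 160. 160. 160. 161. 161. 161. 162. 163. 163. 163. 165.] 61.82658217471027
```

The fin is moving with the finger (now ≈162°), and z is holding at 110.5. Continuing the turn.

```bash
python3 -m handwheel '[[[0,0,0,-0.2,0],[0,0,0,-0.4,0],[0,0,0,-0.6,0],[0,0,0,-0.7,0],[0,0,0,-0.7,0]]]'|grep -E "pos|ft|rot"; python3 m3.py
```

```text
position: [466.3, 141.6, 110.4]
tcp_rot: [-0.0, 0.913, 0.407, 0.0]
ft_force: [-0.8, 3.8, 6.2]
[466.3 141.6 110.4] [-0.8  3.8  6.2] [0.77 0.18 0.02] finger line deg 138.02047395333935 [ 0.45  0.17 -0.89  1.94  0.14  1.1  -1.23]
fin top 0  
side tail angles [109. 168. 172. 173. 174. 174. 174. 175. 175. 175. 175. 176. 176. 176.
 176. 176. 176. 177. 177. 177. 177. 177. 177. 178. 178. 178. 178. 178.
 178. 179. 179. 179. 179. 179. 179. 179. 179. 180. 180. 180. 180. 180.
 180. 180. 181. 181. 181. 182. 182. 182. 182. 183. 184. 184. 184. 184.
 185. 185.] 60.143978550731326
```

```bash
python3 -m handwheel '[[[0,0,0,-0.1,0],[0,0,0,-0.2,0],[0,0,0,-0.3,0],[0,0,0,-0.3,0]]]'|grep -E "pos|ft|rot"; python3 m3.py; python3 m2.py | sed -n '1p;5,8p'
```

```text
position: [466.0, 141.8, 110.4]
tcp_rot: [-0.0, 0.88, 0.474, 0.0]
ft_force: [-1.1, 4.7, 6.3]
[466.  141.8 110.4] [-1.1  4.7  6.3] [ 0.75  0.37 -0.03] finger line deg 146.6256253111365 [ 0.46  0.17 -0.9   1.94  0.15  1.11 -1.09]
fin top 0  
side tail angles [180. 182. 183. 183. 184. 184. 185. 186. 186. 186. 186. 186. 187. 187.
 187. 187. 187. 188. 188. 188. 188. 188. 189. 189. 189. 190. 190. 190.
 190. 190. 190. 190. 190. 190. 190. 191. 191. 191. 191. 191. 192. 192.
 192. 193. 193. 193. 193. 193. 193. 195.] 58.43942936767164
[466.03 141.73 110.38] [-2.3  4.7  6.4]
215 [151 108  76  58  58  99 129 135 132 129 123  84]
216 [96 67 67 55 28 39 58 63 61 61 56 33]
217 [72 67 72 70 53 32 29 28 22 28 37 39]
218 [60 61 71 72 72 70 68 68 68 68 69 68]
```

```bash
python3 -m handwheel '[[[0,0,0,-0.06,0],[0,0,0,-0.12,0],[0,0,0,-0.12,0]]]'|grep -E "pos|ft|rot"; python3 m3.py
python3 - <<'E'
from h import *
d=shot("side");t=shot("top")
f=lambda d,b,s,al:cv2.convertScaleAbs(cv2.resize(cv2.cvtColor(d["pixels"],cv2.COLOR_RGB2BGR)[b[1]:b[3],b[0]:b[2]],None,fx=s,fy=s,interpolation=cv2.INTER_CUBIC),alpha=al)
a=f(d,(270,175,335,260),7,1);b=f(t,(255,190,335,260),4,1.8)
c=np.zeros((600,790,3),np.uint8);c[:a.shape[0],:a.shape[1]]=a;c[:b.shape[0],460:460+b.shape[1]]=b
cv2.imwrite("pics/p4.png",c)
E
```

```text
position: [466.0, 141.9, 110.4]
tcp_rot: [-0.001, 0.866, 0.5, 0.0]
ft_force: [-2.0, 3.8, 7.3]
[466.  141.9 110.4] [-2.   3.8  7.3] [ 0.88  0.38 -0.2 ] finger line deg 150.03512363769784 [ 0.47  0.17 -0.91  1.94  0.15  1.11 -1.03]
fin top 0  
side tail angles [179. 182. 182. 183. 184. 184. 185. 186. 186. 186. 186. 187. 187. 187.
 188. 188. 188. 188. 188. 189. 189. 189. 189. 190. 190. 190. 190. 190.
 190. 190. 190. 191. 191. 192. 192. 192. 192. 192. 192. 193. 193. 193.
 193. 194. 194. 194. 194. 195. 196. 197. 198.] 57.99952389389829
```

View pics/p4.png

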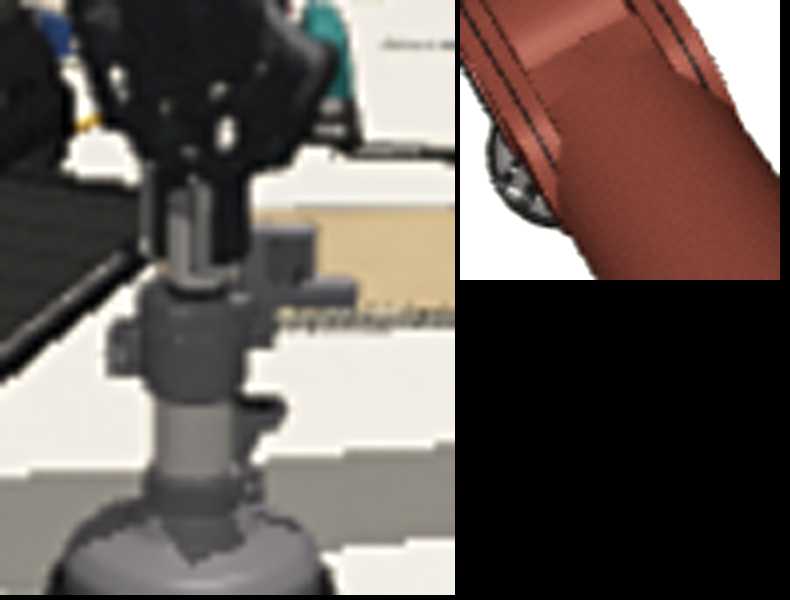

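The picture shows the fin round at its closed stop (crop ≈(285,250)), the tape band sitting on the rim (≈(195,287)), and the suction lever still down (≈(265,410)). The extra 3° of finger turn did not move the fin and only raised the torque, so it is against the stop. Handing in.

```bash
python3 m2.py | sed -n '1p;5,8p'; python3 -c "
from cell import manip
print(manip.get_obs()['time'],manip.sign_off())"
```

```text
[465.94 141.82 110.35] [-2.1  4.6  6.8]
215 [151 107  76  58  58  97 128 134 132 129 122  83]
216 [95 67 68 55 27 39 58 62 62 60 56 33]
217 [72 66 72 70 54 32 28 28 23 27 37 38]
218 [60 61 71 71 72 70 70 68 67 68 69 69]
the job is handed in; nothing more can be done
22.125 None
```

The job is handed in at 22.1 s of the 53 s: suction lever pressed level and staying down, cam lever against its closed stop, and the leg still gripped at its mark to within about 1 mm by the camera; I kept clear of the bystanders but did not re-check their positions at the end.

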